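# Make up the fire kit and the spice kit by the charcoal stove

### The job

Make up two kits from the stock. Fire kit: in the middle of the flat metal tray lay two full-length charcoal briquettes end to end along the tray's length, all but touching, and lay the third on top along the same line, centred over their joint so that it overlaps each by half. Spice kit: in the two-bay ceramic dish stand the short pestle, foot down, in the small bay and the orange funnel, mouth down, in the large bay; leave the half-length briquette, the tall pestle and the grinder where they are.

Things in the scene. Friction and masses are not known exactly. Their poses are not given: they have to be found in the camera images.
- briquette_a_mid (a point): full-length charcoal briquette, a black bar 96 long (its x axis) x 38 wide (y) x 34 high (z); one of three alike, interchangeable; lies flat on the metal table, z up; the point is its centre, 17 above its underside
- briquette_b_mid (a point): full-length charcoal briquette, a black bar 96 long (its x axis) x 38 wide (y) x 34 high (z); one of three alike, interchangeable; lies flat on the metal table, z up; the point is its centre, 17 above its underside
- briquette_c_mid (a point): full-length charcoal briquette, a black bar 96 long (its x axis) x 38 wide (y) x 34 high (z); one of three alike, interchangeable; lies flat on the metal table, z up; the point is its centre, 17 above its underside
- short_pestle_mid (a point): short wooden pestle standing upright on the wooden cutting board (board top 18 above the table), 100 tall: round foot 45 across (lowest 22), tapering up to a straight handle 27 to 28 across from 42 to 96 above its underside; z axis up; the point is on its axis, 50 above its underside
- funnel_mid (a point): orange plastic funnel standing mouth down on the cutting board, 92 tall: mouth 84 across at the bottom, cone up to 46, then a round spout 21 to 19 across from 46 to 92 above its underside, pointing up; z axis up; the point is on its axis, 46 above its underside
- fire_tray: flat pale brushed-metal tray fixed on the table to one side of the stock, 230 long (its x axis) x 112 wide (y), floor 3 above the table, rim 4 wide rising 4 above the floor; origin at its centre at table height, z up
- dish: white ceramic dish fixed on the table on the other side of the stock: two open square bays side by side along its x axis, floor 5 and rims 14 above the table, walls 6. Large bay 108 x 108 inside, its centre at x = +39, y = 0; small bay 72 x 72 inside, its centre at x = -57, y = 0; origin at table height, z up
- half_briquette_mid (a point): half-length charcoal briquette, 48 x 38 x 34, lying among the others; not wanted in either kit, to be left alone; the point is its centre, 17 above its underside
- tall_pestle_mid (a point): tall wooden pestle standing on the cutting board, 160 tall, foot 57 across, handle 32 to 34 across; not wanted, to be left alone; the point is on its axis, 80 above its underside
- grinder_mid (a point): stainless steel spice grinder with a press button on top, a cylinder 80 across and 150 tall, standing on the cutting board; to be left alone; the point is on its axis, 75 above its underside
There are look-alikes about, which are no part of the job. What is meant by the part that bears funnel_mid is not pink or yellow, and is the smaller of those in its own colour.

How it is judged:
By the outcome, as a careful person would: the job done as asked, in the order asked, and still so for the second after the job is handed in, with the robot touching nothing.
It also fails if it takes over 144 s, if anything falls off the work surface, if the arm or the gripper's body presses on something with over 40 N, if the wrist force passes 120 N, or if a joint passes its speed limit or range.

### The arm

A 7-joint arm with a two-finger parallel gripper is mounted at the origin on the work surface. World frame = base frame: x ahead of the robot, y to its left, z up, the work surface at z = 0. Lengths are in m, angles in rad, forces in N, time in s.
With the tool pointing down it reaches from about 0.35 to 0.9 m from the base axis. Payload 19.9 kg.
Tool frame: the origin (TCP) lies at the very end of the fingers, on their centre line; the grasp point (between the pads) lies 19 mm behind it; z points along the fingers, y is the line along which they close (so a half turn about z gives the same grasp; the last joint's range is limited). The gripper opens to 85 mm and grips with 20 to 120 N. Pads are 22 mm wide; open, the fingers measure 114 mm over their backs; the gripper's body (76 mm by 85 mm) begins 54 mm behind the grasp point. The pads swing forward as they close: fully open they stand 13 mm farther back than shut.
Start: joints at [1.254, 0.417, -0.01, 1.614, 0.005, 1.111, -0.053], TCP at [0.17, -0.601, 0.231] pointing down, gripper open.
Joint ranges: [-2.81, 2.81], [-0.39, 2.02], [-1.27, 1.25], [0.06, 2.57], [-1.19, 4.33], [0.19, 2], [-2.82, 2.82]. Speed limits (rad/s): [1.89, 1.89, 2.39, 2.39, 3.01, 3.01, 3.01].

### API

Orientations are given as a unit quaternion [w, x, y, z].
In Python, from cell import bot gives the robot as it stands. The module is installed in compiled form; this text tells all that it offers.
- The arm moves only by the shell command python3 -m handwheel 'ROWS' [OPENING]. ROWS is JSON, a list that holds one entry, the list of rows, each a list of 6 numbers: the shift along the tool's x, y, z as a fraction of full scale, then the turn, a rotation vector about the tool's x, y, z as a fraction of full scale. A call has 1 to 5 rows; each row shifts and turns the commanded pose from where the row before left it, along the tool's axes as they then stand; what a row does not reach is not made up. Full scale, the value 1, is 300 mm for a shift and 0.12 rad for a turn. A row lasts 1/12 s, in which the tool goes at most 41.7 mm and 7.16 degrees, less where a joint would pass 70% of its speed; a pose out of reach is approached as far as the arm can. A call with a number of a shift or a turn outside -1 to 1 is refused whole. A call with a gripper value outside its range is refused whole. OPENING is the opening, from -1 (shut) to 1 (fully open), set as the call begins (- or left out, the last holds). The fingers move at their own pace and stop on an object; the grip force is fixed at half the most. Time passes only in rows, so rows that do not move let the fingers close. It gives the time, the measured TCP pose, the force, the opening and the grip force at its end, in the units of the state.
- bot.observe(): the state, without advancing time (a new reading comes with each control period).
- bot.snapshot(name): name is "side" or "top"; returns a dict with "image" (384x512x3 uint8, red, green, blue), "fx", "fy", "cx", "cy" (pixels), "dist" ([k1, k2, p1, p2, k3] as OpenCV has them; the pictures are not rectified), "pose" (4x4, takes a point from camera to world coordinates). Camera axes: x right, y up, looking along -z (the intrinsics and any distortion apply to the point x, -y, -z); pixel columns grow to the right and rows downward; lengths in m; the calibration is good to about 2 mm. A picture is of the moment at which its call begins. There is no depth.
- bot.job_done(): hands the job in; it is judged then, once.
The state is a dict: "time_s": time; "qpos": joint angles; "qd": joint speeds; "joint_efforts": joint torques, N m; "eef_pos": TCP position; "eef_rot": TCP orientation; "ft_force": force on the tool from outside, world axes, zero at the start; "wrist_torque": the same for the moment, N m; "gripper_width": finger opening in m; "grip_force": force on a finger pad.
Only numpy, scipy, OpenCV 4.12 (cv2) and the standard library are available. Lean on these libraries where they do the work, as an engineer would, in place of code of your own. Each camera call takes 0.05 s, during which the arm holds its last target. There are 200 camera calls.

## Working session

There is one attempt and no reset: what is moved stays moved. The work goes in short steps, Python scripts to look and compute and a shell command to move; the robot and the scene stay as the last step left them, time stands still between calls to the robot, and variables do not carry over. Pictures are saved under pics/ and viewed, at most 18 in all, crops included, and the job is handed in when it is done.

```bash
mkdir -p pics; cat > h.py <<'E'
import numpy as np, cv2
from cell import bot
def snap(n,f):
    s=bot.snapshot(n); cv2.imwrite(f'pics/{f}.png',s['image'][...,::-1]); np.save(f'pics/{f}.npy',s,allow_pickle=True); return s
def load(f): return np.load(f'pics/{f}.npy',allow_pickle=True).item()
def ray(s,uv):
    K=np.array([[s['fx'],0,s['cx']],[0,s['fy'],s['cy']],[0,0,1.]])
    p=cv2.undistortPoints(np.array(uv,float).reshape(-1,1,2),K,np.array(s['dist'],float)).reshape(-1,2)
    d=np.c_[p[:,0],-p[:,1],-np.ones(len(p))]; P=np.array(s['pose']); return P[:3,3],d@P[:3,:3].T
def onz(s,uv,z):
    o,d=ray(s,uv); return o+d*((z-o[2])/d[:,2])[:,None]
def proj(s,X):
    P=np.linalg.inv(np.array(s['pose'])); c=np.atleast_2d(X)@P[:3,:3].T+P[:3,3]; c=c*[1,-1,-1]
    K=np.array([[s['fx'],0,s['cx']],[0,s['fy'],s['cy']],[0,0,1.]])
    return cv2.projectPoints(c,np.zeros(3),np.zeros(3),K,np.array(s['dist'],float))[0].reshape(-1,2)
E
python3 - <<'E'
from h import *
for n in ('top','side'):
    s=snap(n,n+'0'); print(n,np.round(s['pose'],3).tolist(),s['fx'],s['cx'],s['cy'])
    
print(bot.observe())
E
```

```text
top [[-0.026, 0.997, -0.07, 0.557], [-1.0, -0.026, 0.009, 0.016], [0.007, 0.07, 0.998, 1.231], [0.0, 0.0, 0.0, 1.0]] 379.7481463975553 253.6498922638753 189.80940265228693
side [[-0.874, 0.24, -0.422, 0.247], [-0.485, -0.467, 0.739, 0.685], [-0.019, 0.851, 0.525, 0.572], [0.0, 0.0, 0.0, 1.0]] 351.9729985437875 257.4155950430192 194.64781135370296
{'time_s': 0.1, 'qpos': array([ 1.25346756,  0.41791826, -0.01030882,  1.61409724,  0.00468087,
        1.1107156 , -0.05301667]), 'qd': array([ 0.00149437, -0.00181842, -0.00150716, -0.00110111,  0.00033491,
        0.0006469 ,  0.00126901]), 'joint_efforts': array([ 2.54494313e-03, -8.65816355e+01,  6.80976659e-01, -4.35631907e+01,
        1.93358335e-02,  4.81100375e-03,  2.08420552e-04]), 'eef_pos': array([ 0.17013038, -0.60107582,  0.23072735]), 'eef_rot': array([-5.46314436e-04,  9.90505543e-01,  1.37471669e-01, -1.09642309e-04]), 'ft_force': array([-0.88881074,  0.02693534,  0.32482032]), 'wrist_torque': array([0.00841216, 0.06071771, 0.03617716]), 'grip_force': 0.0, 'gripper_width': 0.08539345107630937}
```

View pics/top0.png

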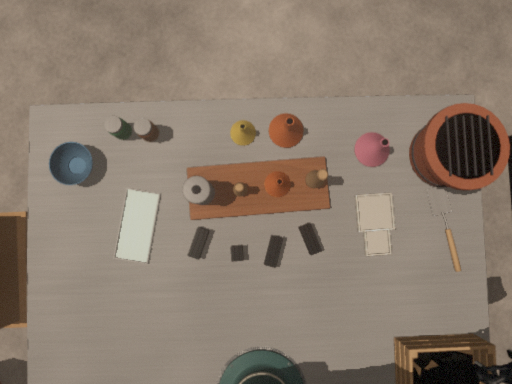

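View pics/side0.png

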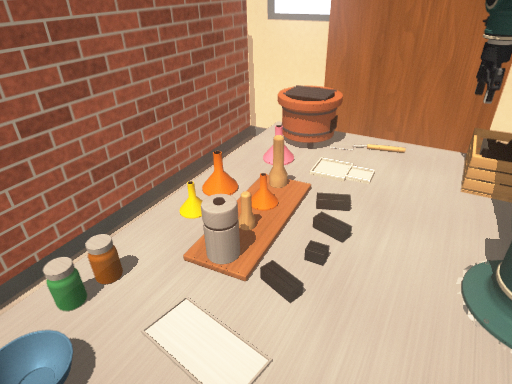

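```bash
cat > m.py <<'E'
from h import *
def dark(s,thr=60):
    im=s['image']; m=(im.max(2)<thr).astype(np.uint8); return cv2.morphologyEx(m,cv2.MORPH_CLOSE,np.ones((3,3)))
def blobs(s,m,amin,z):
    cs,_=cv2.findContours(m.astype(np.uint8),cv2.RETR_EXTERNAL,cv2.CHAIN_APPROX_NONE); out=[]
    for c in cs:
        if cv2.contourArea(c)<amin: continue
        p=onz(s,c.reshape(-1,2),z)[:,:2]; r=cv2.minAreaRect((p*1000).astype(np.float32))
        M=cv2.moments(c); b=cv2.boxPoints(r); e=[b[1]-b[0],b[2]-b[1]]; e=max(e,key=np.linalg.norm); a=np.degrees(np.arctan2(e[1],e[0]))%180
        out.append((np.round([M['m10']/M['m00'],M['m01']/M['m00']],1).tolist(),np.round(r[0],1).tolist(),np.round(sorted(r[1]),1).tolist(),round(float(a),1)))
    return out
E
python3 - <<'E'
from m import *
s=load('top0'); im=s['image'].astype(int)
m=dark(s); m[:225]=0;m[270:]=0;m[:,:180]=0;m[:,330:]=0
print('bri',*blobs(s,m,60,.017),sep='\n')
for n,(u,v) in dict(tray=(138,226),table=(90,226),dish=(376,215),tan=(240,189),fun=(270,190),grind=(190,192),bri=(199,242)).items(): print(n,im[v,u])
big=cv2.resize(s['image'][140:275,110:410],None,fx=2.66,fy=2.66,interpolation=cv2.INTER_CUBIC); cv2.imwrite('pics/topc.png',big[...,::-1])
t=load('side0'); cv2.imwrite('pics/sidec.png',cv2.resize(t['image'][140:300,170:390],None,fx=3.6,fy=3.6,interpolation=cv2.INTER_CUBIC)[...,::-1])
E
```

```text
bri
([274.4, 250.8], [445.3, -54.8], [32.8, 89.6], 161.6)
([310.5, 239.5], [481.0, -170.3], [36.2, 91.1], 20.0)
tray [201 203 189]
table [157 147 132]
dish [188 173 154]
tan [174 137  99]
fun [162  90  53]
grind [167 155 141]
bri [74 67 60]
```

View pics/topc.png

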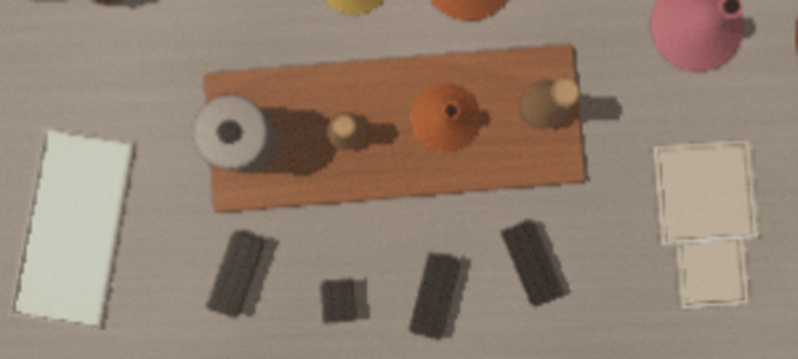

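View pics/sidec.png

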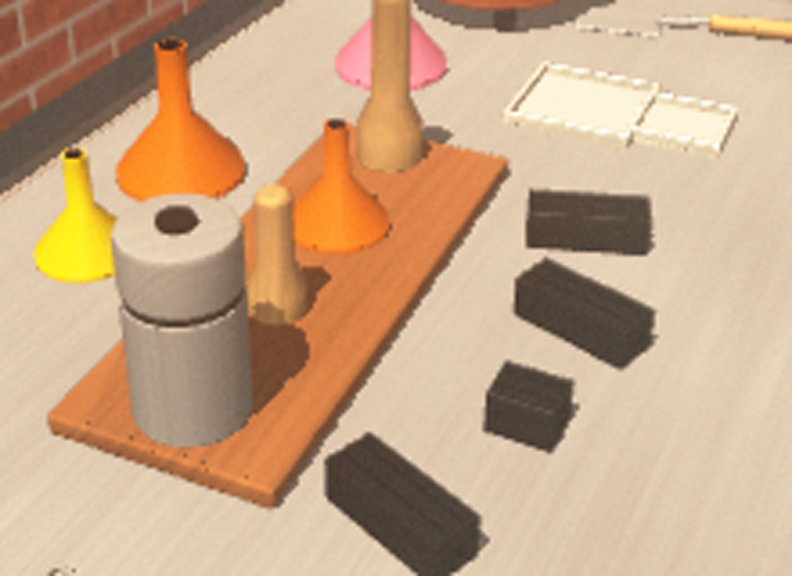

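```bash
python3 - <<'E'
from m import *
s=load('top0'); t=load('side0'); im=s['image'].astype(int)
for th in (75,85,95):
    m=dark(s,th); m[:222]=0;m[270:]=0;m[:,:180]=0;m[:,330:]=0
    print('bri',th,*blobs(s,m,60,.02),sep='\n')
m=(im[...,1]>=im[...,0]-1)&(im.min(2)>165); m[:,:100]=0;m[:,180:]=0
print('tray',*blobs(s,m,500,.006),sep='\n')
m=(im[...,0]>175)&(im[...,0]-im[...,2]>20); m[:180]=0;m[265:]=0;m[:,:340]=0;m[:,405:]=0
print('dish',*blobs(s,m,100,.012),sep='\n')
print('pestle', onz(s,[(239.3,187.4)],.118),onz(t,[(246.1,193)],.118))
print('funnel', onz(s,[(279.5,181.4)],.11),onz(t,[(263.3,174.2)],.11))
c=lambda L:[(110+x/2.66,140+y/2.66) for x,y in L]
print('traycorn',onz(s,c([(47,130),(133,145),(101,327),(13,312)]),.007))
print('dish top corn',onz(s,c([(653,147),(750,141),(757,238),(745,303),(680,307),(661,244)]),.014))
d=lambda L:[(170+x/3.6,140+y/3.6) for x,y in L]
print('dish side',onz(t,d([(545,62),(737,105),(720,152),(632,143),(503,118),(660,88)]),.014))
E
```

```text
bri
75
([237.3, 252.7], [442.5, 61.3], [34.8, 44.0], 178.7)
([273.5, 250.9], [446.9, -53.1], [38.4, 96.2], 164.1)
([199.7, 242.8], [478.7, 180.2], [33.4, 95.7], 158.2)
([310.1, 238.6], [481.9, -170.4], [40.5, 94.5], 20.9)
bri
85
([238.3, 253.0], [443.4, 56.6], [47.2, 48.9], 95.0)
([274.0, 250.7], [446.0, -56.4], [46.9, 97.7], 164.1)
([199.8, 242.3], [477.3, 178.0], [47.8, 98.6], 159.2)
([310.4, 238.4], [482.8, -172.2], [46.3, 97.4], 20.9)
bri
95
([239.2, 252.6], [443.7, 55.6], [48.3, 52.4], 94.9)
([274.7, 250.9], [445.3, -57.5], [50.7, 98.6], 164.2)
([200.6, 242.7], [477.5, 177.3], [51.6, 100.2], 159.2)
([310.8, 238.3], [482.9, -172.9], [48.1, 97.9], 20.6)
tray
([136.8, 225.5], [538.0, 383.6], [100.3, 220.4], 168.9)
dish
([374.8, 220.6], [524.0, -385.8], [116.0, 187.6], 2.5)
pestle [[0.64279291 0.04777624 0.118     ]] [[0.6411765  0.05112861 0.118     ]]
funnel [[ 0.65816334 -0.07156216  0.11      ]] [[ 0.65666203 -0.06773714  0.11      ]]
traycorn [[0.65597172 0.41258303 0.007     ]
 [0.63497173 0.30762335 0.007     ]
 [0.41685668 0.34872313 0.007     ]
 [0.43713842 0.45513165 0.007     ]]
dish top corn [[ 0.6157013  -0.32306561  0.014     ]
 [ 0.61985646 -0.44253393  0.014     ]
 [ 0.50216141 -0.44521219  0.014     ]
 [ 0.42464311 -0.42679547  0.014     ]
 [ 0.42240161 -0.34748497  0.014     ]
 [ 0.49843962 -0.32765536  0.014     ]]
dish side [[ 0.61539032 -0.43391299  0.014     ]
 [ 0.42296527 -0.42699511  0.014     ]
 [ 0.41511038 -0.33075652  0.014     ]
 [ 0.48838479 -0.31145605  0.014     ]
 [ 0.60826448 -0.30343964  0.014     ]
 [ 0.49681388 -0.42912328  0.014     ]]
```

```bash
cat > g.py <<'E'
# usage: g.py x y z yaw_deg : turn units about tool z, then shift units in axes after the turn
import sys; from h import *; from scipy.spatial.transform import Rotation as R
o=bot.observe(); q=o['eef_rot']; r=R.from_quat([q[1],q[2],q[3],q[0]]); M=r.as_matrix()
x,y,z,a=map(float,sys.argv[1:]); a=np.radians(a)
T=np.c_[[np.cos(a),np.sin(a),0],[np.sin(a),-np.cos(a),0],[0,0,-1]]
rv=R.from_matrix(M.T@T).as_rotvec()
print('t',round(o['time_s'],2),'pos',np.round(o['eef_pos'],4),'yaw',np.round(np.degrees(np.arctan2(M[1,0],M[0,0])),2),'w',round(o['gripper_width'],4),'grip',round(o['grip_force'],1))
print('turn units',np.round(rv/.12,2),'shift units after turn',np.round(T.T@(np.array([x,y,z])-o['eef_pos'])/.3,3),'before turn',np.round(M.T@(np.array([x,y,z])-o['eef_pos'])/.3,3))
E
python3 -m handwheel '[[[0,0,0,0,0,0.9],[0,0,0,0,0,0.9],[0,0,0,0,0,0.9],[0,0,0,0,0,0.9],[0,0,0,0,0,0.9]]]' 0.5
python3 -m handwheel '[[[0,0,0,0,0,0.87]]]'
python3 g.py .478 .1795 .12 -21
```

```text
time_s: 0.52
eef_pos: [0.1702, -0.6012, 0.2309]
eef_rot: [-0.0, 0.991, -0.134, -0.0]
ft_force: [-0.8, 0.9, -0.2]
gripper_width: 0.0638
grip_force: 0.0
time_s: 0.6
eef_pos: [0.1701, -0.6011, 0.2309]
eef_rot: [-0.0, 0.983, -0.186, -0.0]
ft_force: [-0.0, 0.3, -0.1]
gripper_width: 0.064
grip_force: 0.0
t 0.6 pos [ 0.1701 -0.6011  0.2309] yaw -21.43 w 0.064 grip 0.0
turn units [-0.    0.   -0.06] shift units after turn [ 0.026 -2.797  0.37 ] before turn [ 0.005 -2.797  0.371]
```

```bash
for i in 1 2 3 4; do :; done
python3 -m handwheel '[[[0,-0.13,0,0,0,0],[0,-0.13,0,0,0,0],[0,-0.13,0,0,0,0],[0,-0.13,0,0,0,0],[0,-0.13,0,0,0,0]]]' >/dev/null
python3 -m handwheel '[[[0,-0.13,0,0,0,0],[0,-0.13,0,0,0,0],[0,-0.13,0,0,0,0],[0,-0.13,0,0,0,0],[0,-0.13,0,0,0,0]]]' >/dev/null
python3 -m handwheel '[[[0,-0.13,0,0,0,0],[0,-0.13,0,0,0,0],[0,-0.13,0,0,0,0],[0,-0.13,0,0,0,0],[0,-0.13,0,0,0,0]]]' >/dev/null
python3 -m handwheel '[[[0,-0.13,0,0,0,0],[0,-0.13,0,0,0,0],[0,-0.13,0,0,0,0],[0,-0.13,0,0,0,0],[0,-0.13,0,0,0,0]]]' >/dev/null
python3 -m handwheel '[[[0,-0.1,0.05,0,0,0],[0,-0.097,0.1,0,0,0],[0,0,0.12,0,0,0],[0.01,0,0.1,0,0,0],[0,0,0,0,0,0]]]' 
python3 g.py .478 .1795 .006 -21
python3 -c "
from h import *
s=snap('top','top1')
s=snap('side','side1')"
```

```text
time_s: 2.68
eef_pos: [0.4727, 0.1793, 0.1154]
eef_rot: [0.002, 0.983, -0.183, -0.004]
ft_force: [-0.3, -1.0, -0.2]
gripper_width: 0.064
grip_force: 0.0
t 2.68 pos [0.4727 0.1793 0.1154] yaw -21.08 w 0.064 grip 0.0
turn units [ 0.04  0.05 -0.01] shift units after turn [ 0.016 -0.007  0.365] before turn [ 0.019 -0.008  0.365]
```

View pics/side1.png

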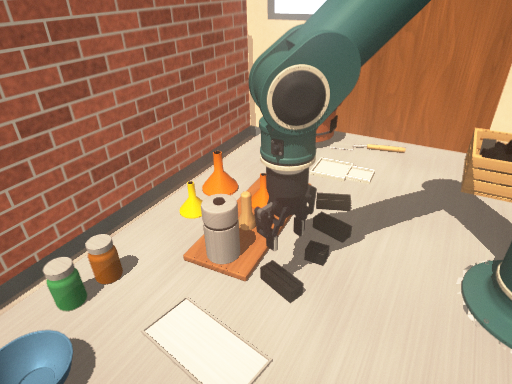

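```bash
python3 -c "
from h import *
t=load('side0')
for n,X in dict(A=(.478,.1795,.017),B=(.446,-.054,.017),C=(.4815,-.1705,.017),tcp=(.4727,.1793,.1154)).items(): print(n,proj(t,X))"
python3 -m handwheel '[[[0.017,-0.007,0.07,0.04,0.05,0],[0,0,0.1,0,0,0],[0,0,0.1,0,0,0],[0,0,0.06,0,0,0],[0,0,0.035,0,0,0]]]'
python3 -m handwheel '[[[0,0,0,0,0,0],[0,0,0,0,0,0]]]'
python3 g.py .478 .1795 .006 -21
```

```text
A [[282.40250359 278.15941142]]
B [[332.03933082 225.09478608]]
C [[333.44736365 200.44955336]]
tcp [[285.71488917 243.52225446]]
time_s: 3.2
eef_pos: [0.4822, 0.1803, 0.0112]
eef_rot: [-0.002, 0.983, -0.184, 0.004]
ft_force: [-1.9, 0.1, 0.5]
gripper_width: 0.0641
grip_force: 0.0
time_s: 3.37
eef_pos: [0.4824, 0.1808, 0.0125]
eef_rot: [-0.002, 0.983, -0.183, 0.004]
ft_force: [0.2, 0.6, 1.0]
gripper_width: 0.0638
grip_force: 0.0
t 3.37 pos [0.4824 0.1808 0.0125] yaw -21.14 w 0.0638 grip 0.0
turn units [-0.05 -0.06 -0.02] shift units after turn [-0.012  0.01   0.022] before turn [-0.012  0.01   0.022]
```

```bash

python3 -m handwheel '[[[-0.012,0.008,0.02,-0.05,-0.06,0],[0,0,0,0,0,0],[0,0,0,0,0,0]]]' >/dev/null
python3 g.py .478 .1795 .006 -21
python3 -m handwheel '[[[0,0,0,0,0,0],[0,0,0,0,0,0],[0,0,0,0,0,0],[0,0,0,0,0,0],[0,0,0,0,0,0]]]' -1 >/dev/null
python3 g.py .478 .1795 .006 -21
python3 -m handwheel '[[[0,0,0,0,0,0],[0,0,-0.1,0,0,0],[0,0,-0.1,0,0,0],[0,0,0,0,0,0],[0,0,0,0,0,0]]]'
python3 -c "
from h import *
s=snap('side','side2')"
python3 g.py .537 .382 .1 -11
```

```text
t 3.62 pos [0.4775 0.1796 0.0055] yaw -21.13 w 0.0643 grip 0.0
turn units [ 0.01  0.01 -0.02] shift units after turn [ 0.002 -0.    -0.002] before turn [ 0.002 -0.    -0.002]
t 4.03 pos [0.4777 0.18   0.0056] yaw -21.12 w 0.037 grip 60.4
turn units [ 0.    0.   -0.02] shift units after turn [ 0.001  0.001 -0.001] before turn [ 0.001  0.001 -0.001]
time_s: 4.45
eef_pos: [0.4782, 0.1797, 0.0661]
eef_rot: [-0.0, 0.983, -0.183, 0.0]
ft_force: [0.8, 0.0, -1.7]
gripper_width: 0.0366
grip_force: 61.2
t 4.5 pos [0.4775 0.1794 0.065 ] yaw -21.15 w 0.0373 grip 61.2
turn units [ 0.01  0.01 -1.48] shift units after turn [ 0.066 -0.701 -0.117] before turn [-0.059 -0.701 -0.117]
```

View pics/side2.png

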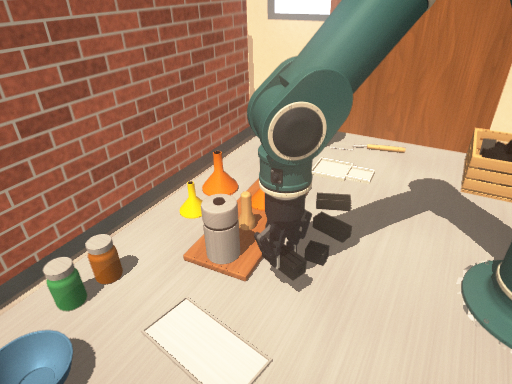

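```bash

python3 -m handwheel '[[[0,0,-0.05,0,0,-0.74],[0,0,0,0,0,-0.74],[0,-0.12,0,0,0,0],[0,-0.13,0,0,0,0],[0,-0.13,0,0,0,0]]]' >/dev/null
python3 -m handwheel '[[[0.06,-0.13,0,0,0,0],[0.06,-0.13,0,0,0,0],[0.07,-0.05,0,0,0,0],[0,0,0,0,0,0],[0,0,0,0,0,0]]]' >/dev/null
python3 -m handwheel '[[[0,0,0,0,0,0],[0,0,0,0,0,0]]]' >/dev/null
python3 g.py .5846 .3727 .0095 -11
```

```text
t 5.5 pos [0.5703 0.3692 0.0789] yaw -10.94 w 0.0371 grip 61.1
turn units [0.02 0.02 0.01] shift units after turn [ 0.045 -0.021  0.231] before turn [ 0.045 -0.021  0.231]
```

```bash

python3 -m handwheel '[[[0.045,-0.021,0.06,0.01,0.01,0],[0,0,0.08,0,0,0],[0,0,0.06,0,0,0],[0,0,0,0,0,0],[0,0,0,0,0,0]]]' >/dev/null
python3 g.py .5846 .3727 .0095 -11
```

```text
t 5.92 pos [0.5849 0.373  0.0193] yaw -10.94 w 0.0368 grip 61.1
turn units [0.01 0.01 0.01] shift units after turn [-0.001  0.001  0.033] before turn [-0.001  0.001  0.033]
```

```bash

python3 -m handwheel '[[[0,0,0.02,0,0,0],[0,0,0.012,0,0,0],[0,0,0,0,0,0],[0,0,0,0,0,0]]]' 
python3 -m handwheel '[[[0,0,0,0,0,0],[0,0,0,0,0,0],[0,0,0,0,0,0]]]' 0.25 >/dev/null
python3 g.py .446 -.054 .12 -16
python3 -m handwheel '[[[0,0,-0.05,0,0,0],[0,0,-0.1,0,0,0],[0,0,-0.13,0,0,0],[0,0,-0.1,0,0,0],[0,0.12,0,0,0,0]]]'  >/dev/null
python3 -m handwheel '[[[0,0.13,0,0,0,0],[0,0.13,0,0,0,0],[0,0.13,0,0,0,0],[0,0.13,0,0,0,0],[0,0.13,0,0,0,0]]]'  >/dev/null
python3 -m handwheel '[[[0,0.13,0,0,0,0.4],[0,0.13,0,0,0,0.33],[0,0.13,0,0,0,0],[0,0.1,0,0,0,0],[0,0,0,0,0,0]]]'  >/dev/null
python3 g.py .446 -.054 .12 -16
python3 -c "
from m import *
s=snap('top','top3');t=snap('side','side3')
m=dark(s,80); m[:190]=0;m[270:]=0;m[:,:115]=0;m[:,162:]=0
print(blobs(s,m,60,.02))
print(blobs(s,m,60,.037))
cv2.imwrite('pics/c3.png',np.hstack([cv2.resize(s['image'][180:270,105:175],None,fx=5,fy=5),cv2.resize(t['image'][280:384,130:280],None,fx=2.9,fy=4.327)])[:,:800,::-1])
"
```

```text
time_s: 6.25
eef_pos: [0.5857, 0.3737, 0.0104]
eef_rot: [-0.0, 0.995, -0.095, 0.0]
ft_force: [-0.1, 0.8, -1.5]
gripper_width: 0.0376
grip_force: 61.1
t 6.5 pos [0.5857 0.3738 0.0103] yaw -10.94 w 0.0534 grip 0.0
turn units [-0.01 -0.    0.74] shift units after turn [-0.055  1.499 -0.366] before turn [-0.186  1.488 -0.366]
t 7.75 pos [ 0.5048 -0.0018  0.1247] yaw -16.34 w 0.0534 grip 0.0
turn units [ 0.02 -0.   -0.05] shift units after turn [-0.141  0.221  0.016] before turn [-0.139  0.222  0.016]
[]
[]
```

View pics/c3.png

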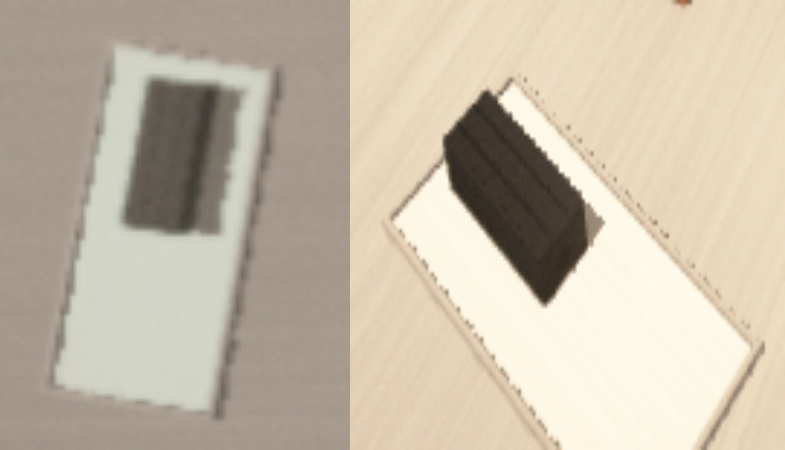

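```bash
python3 - <<'E'
from h import *
s=load('top3');t=load('side3')
c=lambda L:[(105+x/5-.4,180+y/5-.4) for x,y in L]
d=lambda L:[(130+x/2.9,280+y/4.327) for x,y in L]
C=np.array([.537,.382]);a=np.radians(-11);A=np.array([[np.cos(a),np.sin(a)],[-np.sin(a),np.cos(a)]])
def pr(n,P): print(n,np.round((P[:,:2]-C)@A.T*1000,1).tolist())
pr('top face TL,BL (top)',onz(s,c([(148,78),(122,224)]),.037))
pr('tray corners top',onz(s,c([(113,45),(275,68),(215,415),(53,386)]),.007))
pr('side topface',onz(t,d([(137,90),(94,137),(233,207),(195,260)]),.037))
pr('side bottom',onz(t,d([(195,305),(237,243),(102,188)]),.003))
pr('side tray',onz(t,d([(162,80),(412,347),(38,220)]),.006))
E
python3 -m handwheel '[[[-0.07,0.11,0,0,0,-0.05],[-0.07,0.111,0,0,0,0],[0,0,0.1,0,0,0],[0,0,0.05,0,0,0],[0,0,0,0,0,0]]]' 0.5 >/dev/null
python3 -m handwheel '[[[0,0,0,0,0,0],[0,0,0,0,0,0]]]' >/dev/null
python3 g.py .446 -.054 .0055 -16
```

```text
top face TL,BL (top) [[94.2, 18.5], [1.2, 17.7]]
tray corners top [[111.6, 54.4], [114.3, -52.3], [-110.7, -54.2], [-110.3, 52.0]]
side topface [[92.5, -15.3], [93.5, 19.5], [-3.7, -13.1], [-4.4, 19.0]]
side bottom [[0.8, 19.2], [2.3, -18.1], [93.6, 19.6]]
side tray [[108.6, -45.6], [-116.3, -49.8], [110.2, 58.1]]
t 8.43 pos [ 0.4486 -0.047   0.0799] yaw -15.51 w 0.0642 grip 0.0
turn units [-0.01 -0.01  0.07] shift units after turn [-0.002  0.025  0.248] before turn [-0.002  0.025  0.248]
```

```bash

python3 -m handwheel '[[[0,0.025,0.05,0,0,0.05],[0,0,0.1,0,0,0],[0,0,0.09,0,0,0],[0,0,0.01,0,0,0],[0,0,0,0,0,0]]]' >/dev/null
python3 -m handwheel '[[[0,0,0,0,0,0],[0,0,0,0,0,0]]]' >/dev/null
python3 g.py .446 -.054 .0055 -16
python3 -m handwheel '[[[0,0,0,0,0,0],[0,0,0,0,0,0],[0,0,0,0,0,0],[0,0,0,0,0,0],[0,0,0,0,0,0]]]' -1 >/dev/null
python3 g.py .446 -.054 .0055 -16
python3 -m handwheel '[[[0,0,0,0,0,0],[0,0,-0.12,0,0,0],[0,0,-0.13,0,0,0],[0,0,-0.06,0,0,-0.73],[0,0,0,0,0,0]]]'
python3 g.py .487 .392 .12 -11
```

```text
t 9.02 pos [ 0.4467 -0.0552  0.0055] yaw -15.94 w 0.064 grip 0.0
turn units [-0.   -0.02  0.01] shift units after turn [-0.003 -0.003 -0.   ] before turn [-0.003 -0.003 -0.   ]
t 9.43 pos [ 0.4464 -0.0553  0.005 ] yaw -15.96 w 0.0374 grip 58.5
turn units [-0.   -0.01  0.01] shift units after turn [-0.002 -0.004 -0.002] before turn [-0.002 -0.004 -0.002]
time_s: 9.85
eef_pos: [0.4475, -0.0557, 0.1007]
eef_rot: [0.001, 0.996, -0.093, 0.003]
ft_force: [1.0, 0.4, -1.9]
gripper_width: 0.0371
grip_force: 62.4
t 9.85 pos [ 0.4475 -0.0557  0.1007] yaw -10.64 w 0.0371 grip 62.4
turn units [ 0.   -0.05  0.05] shift units after turn [-0.155 -1.49  -0.064] before turn [-0.146 -1.491 -0.066]
```

```bash

python3 -m handwheel '[[[-0.03,-0.13,0,0,0,0],[-0.03,-0.13,0,0,0,0],[-0.03,-0.13,0,0,0,0],[-0.03,-0.13,0,0,0,0],[-0.03,-0.13,0,0,0,0]]]' >/dev/null
python3 -m handwheel '[[[0,-0.13,0,0,0,0],[0,-0.13,0,0,0,0],[0,-0.13,0,0,0,0],[0,-0.13,0,0,0,0],[0,-0.13,0,0,0,0]]]' >/dev/null
python3 -m handwheel '[[[0,-0.13,0,0,0,0],[0,0,0,0,0,0],[0,0,0,0,0,0],[0,0,0,0,0,0]]]' >/dev/null
python3 g.py .484 .3923 .0095 -11
```

```text
t 11.02 pos [0.4825 0.374  0.0963] yaw -10.95 w 0.0369 grip 62.3
turn units [0.01 0.01 0.01] shift units after turn [-0.007 -0.061  0.289] before turn [-0.006 -0.061  0.289]
```

```bash

python3 -m handwheel '[[[-0.007,-0.061,0.08,0.01,0.01,0],[0,0,0.11,0,0,0],[0,0,0.06,0,0,0],[0,0,0.02,0,0,0],[0,0,0,0,0,0]]]' >/dev/null
python3 -m handwheel '[[[0,0,0,0,0,0],[0,0,0,0,0,0],[0,0,0,0,0,0]]]'
python3 g.py .484 .3923 .0095 -11
python3 -c "
from h import *
t=snap('side','side4');cv2.imwrite('pics/c4.png',cv2.resize(t['image'][270:384,100:280],None,fx=4.4,fy=4.4)[...,::-1])"
```

```text
time_s: 11.68
eef_pos: [0.4852, 0.393, 0.0174]
eef_rot: [-0.001, 0.995, -0.096, 0.001]
ft_force: [0.5, -0.2, -1.9]
gripper_width: 0.037
grip_force: 62.3
t 11.68 pos [0.4852 0.393  0.0174] yaw -10.99 w 0.037 grip 62.3
turn units [-0.02 -0.02  0.  ] shift units after turn [-0.004  0.003  0.026] before turn [-0.004  0.003  0.026]
```

View pics/c4.png

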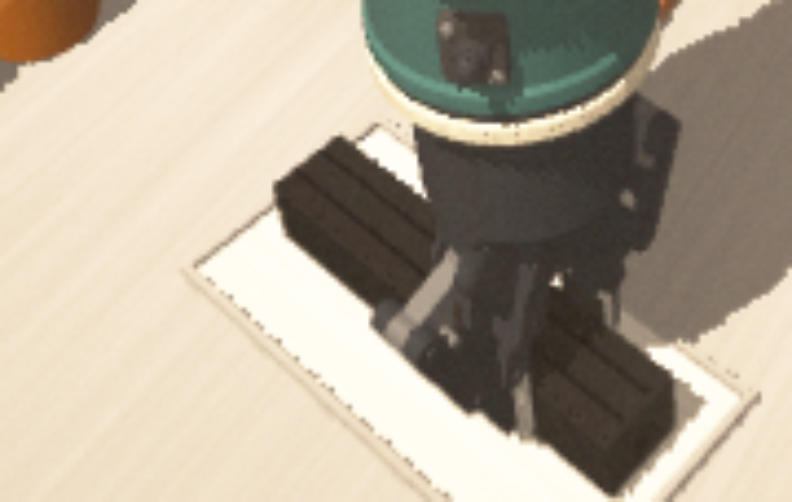

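```bash

python3 -m handwheel '[[[-0.004,0.003,0.015,0,0,0],[0,0,0.01,-0.01,-0.01,0],[0,0,0,0,0,0],[0,0,0,0,0,0]]]' >/dev/null
python3 g.py .484 .3923 .0095 -11
python3 -m handwheel '[[[0.004,0,0,0,0,0],[0,0,0,0,0,0]]]' | egrep 'pos|force'
python3 -m handwheel '[[[0.003,0,0,0,0,0],[0,0,0,0,0,0]]]' | egrep 'pos|force'
python3 -m handwheel '[[[0.003,0,0,0,0,0],[0,0,0,0,0,0]]]' | egrep 'pos|force'
```

```text
t 12.07 pos [0.4829 0.3922 0.0083] yaw -10.94 w 0.037 grip 62.3
turn units [0.   0.   0.01] shift units after turn [ 0.003 -0.001 -0.004] before turn [ 0.003 -0.001 -0.004]
eef_pos: [0.4843, 0.3919, 0.0083]
ft_force: [-0.0, 0.3, -0.7]
grip_force: 62.3
eef_pos: [0.4853, 0.3918, 0.0085]
ft_force: [0.6, -0.9, -2.2]
grip_force: 62.3
eef_pos: [0.4861, 0.3916, 0.0085]
ft_force: [-0.3, -0.1, -1.8]
grip_force: 62.3
```

```bash

python3 -m handwheel '[[[0.003,0,0,0,0,0],[0,0,0,0,0,0]]]' | egrep 'pos|force'
python3 -m handwheel '[[[0.003,0,0,0,0,0],[0,0,0,0,0,0]]]' | egrep 'pos|ft'
python3 -m handwheel '[[[0.002,0,0,0,0,0],[0,0,0,0,0,0]]]' | egrep 'pos|ft'
python3 -m handwheel '[[[0.002,0,0,0,0,0],[0,0,0,0,0,0]]]' | egrep 'pos|ft'
```

```text
eef_pos: [0.487, 0.3914, 0.0085]
ft_force: [-0.1, 0.2, -1.5]
grip_force: 62.3
eef_pos: [0.4879, 0.3912, 0.0085]
ft_force: [1.4, 0.8, -1.7]
eef_pos: [0.4885, 0.3912, 0.0085]
ft_force: [0.3, -0.6, -2.0]
eef_pos: [0.489, 0.3911, 0.0085]
ft_force: [0.1, -0.2, -1.6]
```

```bash

python3 -m handwheel '[[[0,0,0,0,0,0],[0,0,0,0,0,0],[0,0,0,0,0,0]]]' 0.25 >/dev/null
python3 -m handwheel '[[[0,0,-0.05,0,0,0],[0,0,-0.1,0,0,0],[0,0,-0.13,0,0,0],[0,0,-0.1,0,0,0],[0,0.12,0,0,0,0]]]'  >/dev/null
python3 -m handwheel '[[[0,0.13,0,0,0,0],[0,0.13,0,0,0,0],[0,0.13,0,0,0,0],[0,0.13,0,0,0,0],[0,0.13,0,0,0,0]]]'  >/dev/null
python3 -m handwheel '[[[0,0.13,0,0,0,0],[0,0.13,0,0,0,0],[0,0,0,0,0,0]]]'  >/dev/null
python3 g.py .4815 -.1705 .12 21
python3 -c "
from h import *
s=snap('top','top5');t=snap('side','side5')
a=cv2.resize(s['image'][180:270,110:170],None,fx=6,fy=6,interpolation=cv2.INTER_CUBIC);b=cv2.resize(t['image'][290:380,150:260],None,fx=4,fy=6,interpolation=cv2.INTER_CUBIC)
cv2.imwrite('pics/c5.png',np.hstack([a,b])[...,::-1])"
```

```text
t 14.57 pos [0.429  0.0811 0.123 ] yaw -11.33 w 0.0536 grip 0.0
turn units [ 0.02  0.01 -4.7 ] shift units after turn [-0.137  0.846  0.01 ] before turn [0.336 0.788 0.012]
```

View pics/c5.png

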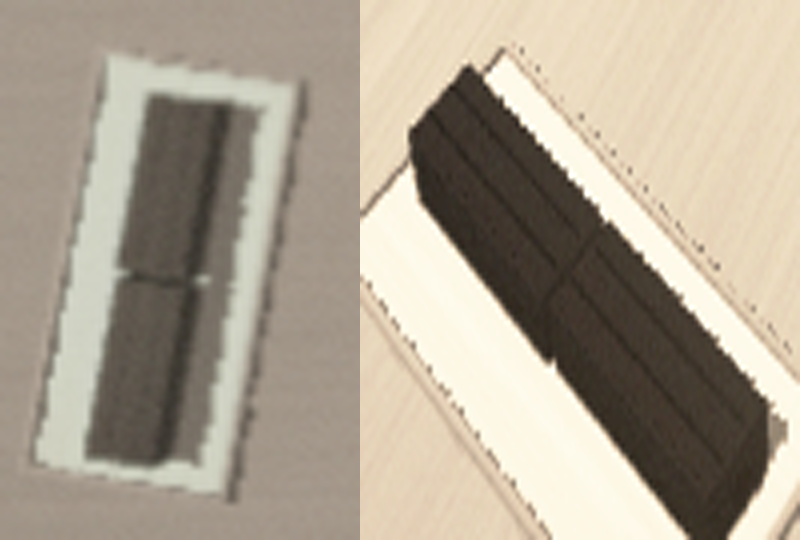

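```bash
python3 - <<'E'
from h import *
s=load('top5');t=load('side5')
c=lambda L:[(110+x/6-.4,180+y/6-.4) for x,y in L]
d=lambda L:[(150+x/4-.4,290+y/6-.4) for x,y in L]
C=np.array([.537,.382]);a=np.radians(-11);A=np.array([[np.cos(a),np.sin(a)],[-np.sin(a),np.cos(a)]])
def pr(n,P): print(n,np.round((P[:,:2]-C)@A.T*1000,1).tolist())
pr('top left edge far, joint, near',onz(s,c([(150,94),(121,268),(121,277),(86,461)]),.037))
pr('tray in top',onz(s,c([(108,52),(303,85),(230,500),(33,465)]),.006))
pr('side far,joint,near',onz(t,d([(470,66),(600,218),(606,224),(768,403)]),.037))
pr('side near edge',onz(t,d([(420,203),(546,362),(556,362)]),.003))
im=s['image'].astype(int); print(im[219:232,127:134].mean(2).round().astype(int))
E
```

```text
top left edge far, joint, near [[94.2, 17.2], [2.0, 15.4], [-2.6, 14.5], [-99.6, 15.1]]
tray in top [[112.9, 53.6], [112.8, -54.0], [-111.8, -55.2], [-111.4, 52.5]]
side far,joint,near [[-43.7, -126.7], [-125.8, -117.9], [-129.1, -117.8], [-213.8, -111.3]]
side near edge [[-41.4, -90.7], [-122.2, -83.0], [-125.7, -85.8]]
[[204 205 190 125  92  86  82]
 [205 205 188 116  91  85  80]
 [204 198 167  98  87  84  82]
 [205 197 156  90  88  82  79]
 [205 193 144  93  86  85  83]
 [206 195 152 109  92  85  85]
 [205 202 186 151 112  71  72]
 [205 195 154 108  83  63  61]
 [205 193 126  91  82  84  85]
 [204 189 115  91  91  83  87]
 [198 169 108  91  87  86  88]
 [199 163 108  90  89  84  91]
 [196 140  97  87  87  86  90]]
```

```bash
python3 - <<'E'
from h import *
t=load('side5')
d=lambda L:[(150+(x-360)/4-.4,290+y/6-.4) for x,y in L]
C=np.array([.537,.382]);a=np.radians(-11);A=np.array([[np.cos(a),np.sin(a)],[-np.sin(a),np.cos(a)]])
def pr(n,P): print(n,np.round((P[:,:2]-C)@A.T*1000,1).tolist())
pr('side far,joint,near',onz(t,d([(470,66),(600,218),(606,224),(768,403)]),.037))
pr('side near edge',onz(t,d([(420,203),(546,362),(556,362)]),.003))
E
python3 -m handwheel '[[[0,-0.13,0,0,0,0],[0,-0.13,0,0,0,0],[0,-0.13,0,0,0,0],[0,-0.13,0,0,0,0],[0,-0.13,0,0,0,0]]]' -1 >/dev/null
python3 -m handwheel '[[[-0.06,-0.13,0,0,0,0],[-0.06,-0.13,0,0,0,0],[-0.06,-0.13,0,0,0,0],[0,0,0,0,0,0],[0,0,0,0,0,0]]]' >/dev/null
python3 g.py .4143 .4059 .02 -11
```

```text
side far,joint,near [[93.1, -15.5], [0.3, -15.1], [-3.3, -15.3], [-98.6, -17.1]]
side near edge [[94.5, 20.3], [3.3, 19.8], [-0.2, 16.9]]
t 15.5 pos [0.4347 0.4048 0.123 ] yaw -10.56 w 0.0002 grip 0.0
turn units [-0.01  0.01  0.06] shift units after turn [-0.068  0.01   0.343] before turn [-0.067  0.01   0.343]
```

```bash

python3 -m handwheel '[[[-0.066,0.01,0,0,0,0.06],[0,0,0.12,0,0,0],[0,0,0.12,0,0,0],[0,0,0.08,0,0,0],[0,0,0.02,0,0,0]]]' >/dev/null
python3 -m handwheel '[[[0,0,0,0,0,0],[0,0,0,0,0,0]]]' >/dev/null
python3 g.py .4301 .4028 .02 -11
```

```text
t 16.08 pos [0.4178 0.4018 0.0217] yaw -11.36 w -0.0 grip 0.0
turn units [-0.01 -0.   -0.05] shift units after turn [ 0.039 -0.011  0.006] before turn [ 0.039 -0.011  0.006]
```

```bash

python3 -m handwheel '[[[0.02,-0.01,0,0,0,-0.05],[0.015,0,0,0,0,0],[0,0,0,0,0,0]]]' | egrep 'pos|ft'
python3 -m handwheel '[[[0.005,0,0,0,0,0],[0,0,0,0,0,0]]]' | egrep 'pos|ft'
python3 -m handwheel '[[[0.003,0,0,0,0,0],[0,0,0,0,0,0]]]' | egrep 'pos|ft'
python3 - <<'E'
from h import *
t=snap('side','side6');im=t['image']; s=snap('top','top6')['image']
a=cv2.resize(s[180:270,110:170],None,fx=6,fy=6,interpolation=cv2.INTER_CUBIC)
cv2.imwrite('pics/c6.png',np.hstack([a,cv2.resize(im[290:380,150:260],None,fx=4,fy=6,interpolation=cv2.INTER_CUBIC)])[...,::-1])
E
```

```text
eef_pos: [0.4303, 0.4023, 0.0218]
ft_force: [0.1, -0.1, 0.3]
eef_pos: [0.4303, 0.4019, 0.0209]
ft_force: [1.0, -0.8, -0.3]
eef_pos: [0.4307, 0.4018, 0.0206]
ft_force: [-0.4, 0.2, -0.4]
```

View pics/c6.png

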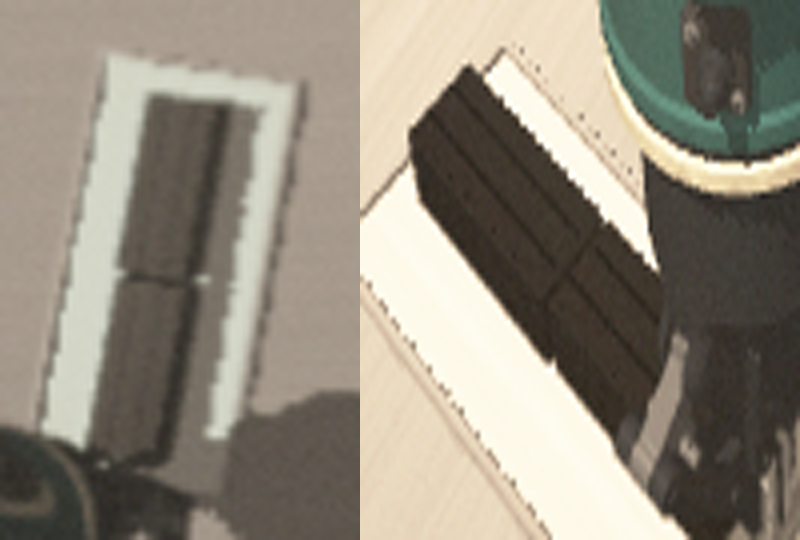

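```bash
cat > n.py <<'E'
from h import *
im=bot.snapshot('top')['image'].astype(int); print('notch',im[223:228,128:132].mean(2).round().astype(int).tolist(), 'right', im[224:228,141:146].mean(2).round().astype(int).tolist())
E
python3 n.py
for k in 1; do :; done
python3 -m handwheel '[[[0.004,0,0,0,0,0],[0,0,0,0,0,0]]]' | egrep 'pos|ft'; python3 n.py
python3 -m handwheel '[[[0.004,0,0,0,0,0],[0,0,0,0,0,0]]]' | egrep 'pos|ft'; python3 n.py
python3 -m handwheel '[[[0.004,0,0,0,0,0],[0,0,0,0,0,0]]]' | egrep 'pos|ft'; python3 n.py
```

```text
notch [[198, 144, 95, 87], [199, 152, 109, 91], [205, 189, 148, 91], [202, 159, 109, 76], [196, 135, 93, 89]] right [[59, 55, 74, 101, 111], [57, 62, 91, 113, 113], [67, 97, 151, 162, 119], [64, 81, 120, 131, 115]]
eef_pos: [0.4318, 0.4016, 0.0205]
ft_force: [-0.9, 0.3, 0.1]
notch [[196, 144, 98, 87], [198, 154, 102, 89], [205, 181, 104, 72], [197, 144, 96, 83], [195, 129, 96, 88]] right [[56, 57, 76, 99, 113], [62, 57, 81, 105, 109], [60, 69, 90, 108, 111], [58, 60, 89, 110, 113]]
eef_pos: [0.433, 0.4013, 0.0205]
ft_force: [0.0, -0.1, 0.4]
notch [[198, 146, 97, 89], [197, 147, 99, 87], [201, 158, 89, 69], [196, 133, 95, 86], [195, 128, 97, 91]] right [[60, 58, 73, 99, 114], [59, 58, 76, 104, 112], [51, 59, 83, 108, 114], [59, 58, 83, 104, 110]]
eef_pos: [0.4342, 0.4011, 0.0205]
ft_force: [-1.7, 1.4, 0.0]
notch [[198, 142, 93, 89], [198, 141, 89, 81], [198, 156, 98, 78], [196, 134, 92, 88], [195, 126, 93, 95]] right [[57, 57, 76, 100, 110], [60, 56, 80, 106, 112], [56, 57, 81, 107, 111], [58, 60, 80, 105, 111]]
```

```bash

python3 -m handwheel '[[[-0.04,0,0,0,0,0],[0,0,-0.1,0,0,0],[0,0,-0.13,0,0,0],[0.1,0,-0.1,0,0,0],[0.12,0.1,0,0,0,0]]]' 0.5 >/dev/null
python3 -m handwheel '[[[0.07,0.11,0,0,0,0],[0.07,0.11,0,0,0,0],[0.07,0.11,0,0,0,0],[0.07,0.11,0,0,0,0],[0.07,0.11,0,0,0,0]]]' >/dev/null
python3 -m handwheel '[[[0,0.13,0,0,0,0],[0,0.13,0,0,0,0],[0,0.13,0,0,0,0],[0,0.13,0,0,0,0],[0,0.13,0,0,0,-0.9]]]' >/dev/null
python3 -m handwheel '[[[0,0.13,0,0,0,-0.9],[0,0.13,0,0,0,-0.9],[0,0.13,0,0,0,-0.9],[0,0,0,0,0,-0.9],[0,0,0,0,0,0]]]' >/dev/null
python3 g.py .4815 -.1705 .06 21
python3 - <<'E'
from h import *
s=snap('top','top7');t=snap('side','side7')
a=cv2.resize(s['image'][180:270,110:170],None,fx=6,fy=6,interpolation=cv2.INTER_CUBIC);b=cv2.resize(t['image'][290:380,150:260],None,fx=4,fy=6,interpolation=cv2.INTER_CUBIC)
cv2.imwrite('pics/c7.png',np.hstack([a,b])[...,::-1])
E
```

```text
t 19.13 pos [ 0.5144 -0.1254  0.1187] yaw 19.71 w 0.0637 grip 0.0
turn units [ 0.    0.   -0.19] shift units after turn [-0.156  0.101  0.196] before turn [-0.154  0.104  0.196]
```

View pics/c7.png

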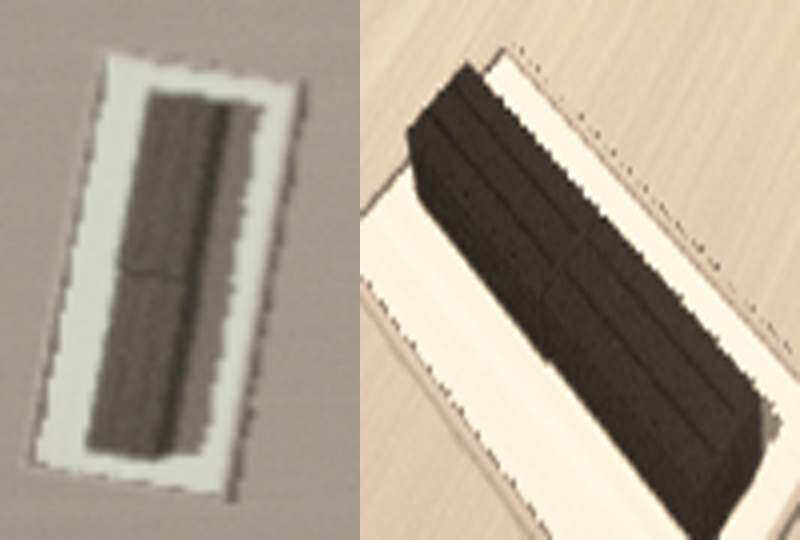

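```bash

python3 -m handwheel '[[[-0.08,0.05,0,0,0,-0.19],[-0.075,0.05,0,0,0,0],[0,0,0.1,0,0,0],[0,0,0.08,0,0,0],[0,0,0,0,0,0]]]' >/dev/null
python3 -m handwheel '[[[0,0,0,0,0,0],[0,0,0,0,0,0]]]' >/dev/null
python3 g.py .4815 -.1705 .0055 21
```

```text
t 19.82 pos [ 0.4821 -0.166   0.0659] yaw 20.94 w 0.064 grip 0.0
turn units [ 0.   -0.01 -0.01] shift units after turn [-0.007  0.013  0.201] before turn [-0.007  0.013  0.201]
```

```bash

python3 -m handwheel '[[[-0.007,0.013,0.08,0,0,0],[0,0,0.09,0,0,0],[0,0,0.03,0,0,0],[0,0,0,0,0,0],[0,0,0,0,0,0]]]' >/dev/null
python3 g.py .4815 -.1705 .0055 21
python3 -m handwheel '[[[0,0,0,0,0,0],[0,0,0,0,0,0],[0,0,0,0,0,0],[0,0,0,0,0,0],[0,0,0,0,0,0]]]' -1 >/dev/null
python3 g.py .4815 -.1705 .0055 21
python3 -m handwheel '[[[0,0,0,0,0,0],[0,0,-0.12,0,0,0],[0,0,-0.13,0,0,0],[0,0,-0.1,0,0,0.9],[0,0,0,0,0,0.9]]]'>/dev/null
python3 -m handwheel '[[[0,0,0,0,0,0.9],[0,0,0,0,0,0.9],[0,0,0,0,0,0.9],[0,0,0,0,0,0.15],[0,0,0,0,0,0]]]'
python3 g.py .537 .382 .12 -11
```

```text
t 20.23 pos [ 0.4813 -0.1709  0.0058] yaw 20.95 w 0.0645 grip 0.0
turn units [-0.   -0.   -0.01] shift units after turn [ 0.001 -0.001  0.001] before turn [ 0.001 -0.001  0.001]
t 20.65 pos [ 0.4815 -0.1713  0.0063] yaw 20.93 w 0.037 grip 59.8
turn units [ 0.01 -0.01 -0.01] shift units after turn [ 0.001 -0.003  0.003] before turn [ 0.001 -0.003  0.003]
time_s: 21.48
eef_pos: [0.4809, -0.1712, 0.1103]
eef_rot: [-0.0, 0.995, -0.095, 0.0]
ft_force: [0.1, -0.1, -1.0]
gripper_width: 0.0371
grip_force: 61.6
t 21.48 pos [ 0.4809 -0.1712  0.1103] yaw -10.94 w 0.0371 grip 61.6
turn units [-0.   -0.    0.01] shift units after turn [-0.168 -1.846 -0.032] before turn [-0.166 -1.846 -0.032]
```

```bash

python3 -m handwheel '[[[-0.034,-0.12,-0.01,0,0,0],[-0.034,-0.12,0,0,0,0],[-0.034,-0.12,0,0,0,0],[-0.034,-0.12,0,0,0,0],[-0.034,-0.12,0,0,0,0]]]' >/dev/null
python3 -m handwheel '[[[0,-0.13,0,0,0,0],[0,-0.13,0,0,0,0],[0,-0.13,0,0,0,0],[0,-0.13,0,0,0,0],[0,-0.13,0,0,0,0]]]' >/dev/null
python3 -m handwheel '[[[0,-0.13,0,0,0,0],[0,-0.13,0,0,0,0],[0,-0.13,0,0,0,0],[0,-0.13,0,0,0,0],[0,-0.07,0,0,0,0]]]' >/dev/null
python3 -m handwheel '[[[0,0,0,0,0,0],[0,0,0,0,0,0],[0,0,0,0,0,0]]]' >/dev/null
python3 g.py .537 .382 .06 -11
```

```text
t 22.98 pos [0.5365 0.3794 0.1128] yaw -10.95 w 0.037 grip 61.5
turn units [0.   0.   0.01] shift units after turn [ 0.    -0.009  0.176] before turn [ 0.    -0.009  0.176]
```

```bash

python3 -m handwheel '[[[0,-0.009,0.08,0,0,0],[0,0,0.08,0,0,0],[0,0,0.03,0,0,0],[0,0,0,0,0,0],[0,0,0,0,0,0]]]' >/dev/null
python3 -m handwheel '[[[0,0,0,0,0,0],[0,0,0,0,0,0]]]' >/dev/null
python3 g.py .537 .382 .044 -11
```

```text
t 23.57 pos [0.5376 0.3832 0.0574] yaw -11.05 w 0.037 grip 61.5
turn units [-0.01 -0.01 -0.01] shift units after turn [-0.001  0.004  0.045] before turn [-0.001  0.004  0.045]
```

```bash

python3 -m handwheel '[[[-0.001,0.004,0.02,0,0,0],[0,0,0.015,0,0,0],[0,0,0.007,0,0,0],[0,0,0,0,0,0],[0,0,0,0,0,0]]]'
python3 g.py .537 .382 .044 -11
```

```text
time_s: 23.98
eef_pos: [0.5364, 0.3817, 0.0434]
eef_rot: [0.0, 0.995, -0.096, -0.0]
ft_force: [-2.3, -2.0, 4.6]
gripper_width: 0.0373
grip_force: 62.4
t 23.98 pos [0.5364 0.3817 0.0434] yaw -11.05 w 0.0373 grip 62.4
turn units [ 0.    0.   -0.01] shift units after turn [ 0.002 -0.001 -0.002] before turn [ 0.002 -0.001 -0.002]
```

Seated (about 5 N contact). Release, retreat, look.

```bash

python3 -m handwheel '[[[0,0,0,0,0,0],[0,0,0,0,0,0],[0,0,0,0,0,0]]]' 0.25 >/dev/null
python3 -m handwheel '[[[0,0,-0.05,0,0,0],[0,0,-0.1,0,0,0],[0,0,-0.13,0,0,0],[0,0,-0.13,0,0,0],[0,0,-0.13,0,0,0]]]'  >/dev/null
python3 -m handwheel '[[[-0.03,0.13,0,0,0,0],[-0.03,0.13,0,0,0,0],[0,0.13,0,0,0,0],[0,0.13,0,0,0,0],[0,0.13,0,0,0,0]]]'  >/dev/null
python3 -m handwheel '[[[0.03,0.13,0,0,0,0],[0.03,0.13,0,0,0,0],[0,0,0,0,0,0]]]'  >/dev/null
python3 g.py .642 .049 .2 0
python3 - <<'E'
from h import *
s=snap('top','top8');t=snap('side','side8')
a=cv2.resize(s['image'][180:270,110:170],None,fx=6,fy=6,interpolation=cv2.INTER_CUBIC);b=cv2.resize(t['image'][280:370,150:260],None,fx=4,fy=6,interpolation=cv2.INTER_CUBIC)
cv2.imwrite('pics/c8.png',np.hstack([a,b])[...,::-1])
E
```

```text
t 25.32 pos [0.4845 0.1065 0.2064] yaw -11.49 w 0.0531 grip 0.0
turn units [ 0.02 -0.01 -1.67] shift units after turn [0.525 0.192 0.021] before turn [0.553 0.083 0.022]
```

View pics/c8.png

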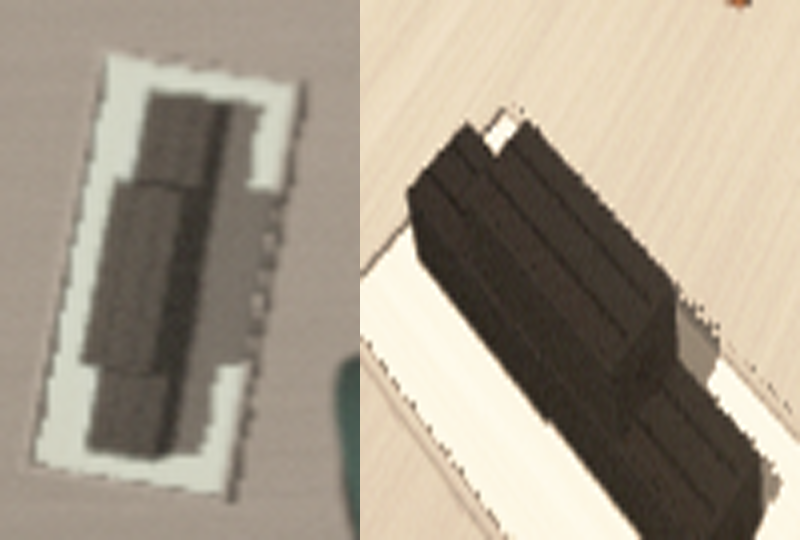

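```bash
python3 - <<'E'
from h import *
s=load('top8');t=load('side8')
c=lambda L:[(110+x/6-.4,180+y/6-.4) for x,y in L]
d=lambda L:[(150+(x-360)/4-.4,280+y/6-.4) for x,y in L]
C=np.array([.537,.382]);a=np.radians(-11);A=np.array([[np.cos(a),np.sin(a)],[-np.sin(a),np.cos(a)]])
def pr(n,P): print(n,np.round((P[:,:2]-C)@A.T*1000,1).tolist())
pr('upper top',onz(s,c([(115,178),(82,362)]),.071))
pr('lower top',onz(s,c([(150,91),(86,455)]),.037))
pr('upper side',onz(t,d([(530,122),(675,290)]),.071))
pr('lower side',onz(t,d([(468,124),(762,460)]),.037))
E
python3 -m handwheel '[[[0,0,0,0,0,-0.84],[0,0,0,0,0,-0.84],[0.09,0.05,0,0,0,0],[0.1,0.05,0,0,0,0],[0.1,0.05,0,0,0,0]]]'  >/dev/null
python3 -m handwheel '[[[0.1,0.042,0,0,0,0],[0.1,0,0,0,0,0],[0.035,0,0,0,0,0],[0,0,0,0,0,0],[0,0,0,0,0,0]]]'  >/dev/null
python3 g.py .642 .049 .12 0
```

```text
upper top [[48.9, 16.4], [-45.5, 15.7]]
lower top [[95.7, 17.5], [-96.5, 15.7]]
upper side [[45.2, -17.6], [-49.0, -16.0]]
lower side [[94.5, -15.4], [-96.0, -16.2]]
t 26.25 pos [0.6421 0.0591 0.2052] yaw 0.59 w 0.0535 grip 0.0
turn units [-0.01  0.01  0.09] shift units after turn [-0.     0.034  0.284] before turn [-0.001  0.034  0.284]
```

```bash

python3 -m handwheel '[[[0,0.034,0.04,0,0,0.09],[0,0,0.1,0,0,0],[0,0,0.1,0,0,0],[0,0,0,0,0,0],[0,0,0,0,0,0]]]'  >/dev/null
python3 -m handwheel '[[[0,0,0,0,0,0],[0,0,0,0,0,0]]]' >/dev/null
python3 g.py .642 .049 .072 0
python3 -c "
from h import *
s=snap('top','top9');t=snap('side','side9')
cv2.imwrite('pics/c9.png',cv2.resize(t['image'][140:290,190:330],None,fx=4,fy=4,interpolation=cv2.INTER_CUBIC)[...,::-1])"
```

```text
t 26.83 pos [0.643  0.0476 0.1352] yaw -0.11 w 0.0533 grip 0.0
turn units [-0.   -0.02 -0.02] shift units after turn [-0.003 -0.005  0.211] before turn [-0.004 -0.004  0.211]
```

View pics/c9.png

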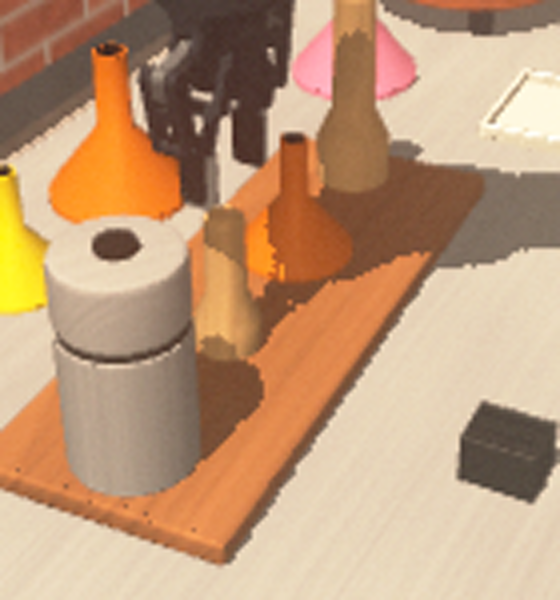

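```bash

python3 -m handwheel '[[[-0.003,-0.004,0.06,0,0,0],[0,0,0.08,0,0,0],[0,0,0.06,0,0,0],[0,0,0.005,0,0,0],[0,0,0,0,0,0]]]'
python3 g.py .642 .049 .072 0
python3 -m handwheel '[[[0,0,0,0,0,0],[0,0,0,0,0,0],[0,0,0,0,0,0],[0,0,0,0,0,0],[0,0,0,0,0,0]]]' -1 
python3 g.py .642 .049 .072 0
```

```text
time_s: 27.35
eef_pos: [0.6412, 0.0487, 0.0718]
eef_rot: [-0.0, 1.0, -0.001, -0.0]
ft_force: [-0.2, 0.2, 1.8]
gripper_width: 0.0535
grip_force: 0.0
t 27.35 pos [0.6412 0.0487 0.0718] yaw -0.11 w 0.0535 grip 0.0
turn units [-0.    0.01 -0.02] shift units after turn [ 0.003 -0.001 -0.001] before turn [ 0.003 -0.001 -0.001]
time_s: 27.77
eef_pos: [0.6423, 0.0489, 0.0736]
eef_rot: [-0.0, 1.0, -0.001, 0.001]
ft_force: [-1.9, 0.9, 7.2]
gripper_width: 0.026
grip_force: 59.5
t 27.77 pos [0.6423 0.0489 0.0736] yaw -0.11 w 0.026 grip 59.5
turn units [-0.   -0.02 -0.02] shift units after turn [-0.001 -0.     0.005] before turn [-0.001 -0.     0.005]
```

```bash

python3 -m handwheel '[[[0,0,-0.06,0,0,0],[0,0,-0.12,0,0,0],[0,0,-0.12,0,0,0],[0,0,-0.1,0,0,0],[-0.1,0,0,0,0,0]]]' | egrep 'pos|ft|width'
python3 -m handwheel '[[[-0.12,0,0,0,0,0],[-0.12,0,0,0,0,0],[-0.12,0,0,0,0,0],[-0.1,0.06,0,0,0,0],[-0.04,0.12,0,0,0,0]]]' >/dev/null
python3 -m handwheel '[[[0,0.13,0,0,0,0],[0,0.13,0,0,0,0],[0,0.13,0,0,0,0],[0,0.13,0,0,0,0],[0,0.13,0,0,0,0]]]' >/dev/null
python3 -m handwheel '[[[0,0.13,0,0,0,0],[0,0.13,0,0,0,0],[0,0.13,0,0,0,0],[0,0.13,0,0,0,0],[0,0.08,0,0,0,0]]]' >/dev/null
python3 -m handwheel '[[[0,0,0,0,0,0],[0,0,0,0,0,0],[0,0,0,0,0,0]]]' | egrep 'ft|width'
python3 g.py .462 -.385 .075 0
```

```text
eef_pos: [0.617, 0.049, 0.1991]
ft_force: [1.7, 0.6, -1.4]
gripper_width: 0.0259
ft_force: [0.1, -0.1, -1.6]
gripper_width: 0.0263
t 29.68 pos [ 0.4608 -0.3793  0.1921] yaw -0.08 w 0.0263 grip 59.4
turn units [-0.   -0.   -0.01] shift units after turn [0.004 0.019 0.39 ] before turn [0.004 0.019 0.39 ]
```

```bash

python3 -m handwheel '[[[0.004,0.019,0.1,0,0,0],[0,0,0.12,0,0,0],[0,0,0.11,0,0,0],[0,0,0.04,0,0,0],[0,0,0,0,0,0]]]' >/dev/null
python3 -m handwheel '[[[0,0,0,0,0,0],[0,0,0,0,0,0]]]' | egrep 'ft|width'
python3 g.py .462 -.385 .062 0
python3 -c "
from h import *
t=snap('side','side10');s=snap('top','top10')
a=cv2.resize(t['image'][140:240,280:400],None,fx=5,fy=5,interpolation=cv2.INTER_CUBIC)
cv2.imwrite('pics/c10.png',a[...,::-1])"
```

```text
ft_force: [-0.4, -0.5, -0.8]
gripper_width: 0.026
t 30.27 pos [ 0.4628 -0.386   0.0828] yaw -0.08 w 0.026 grip 59.4
turn units [ 0.01 -0.02 -0.01] shift units after turn [-0.003 -0.003  0.069] before turn [-0.003 -0.003  0.069]
```

View pics/c10.png

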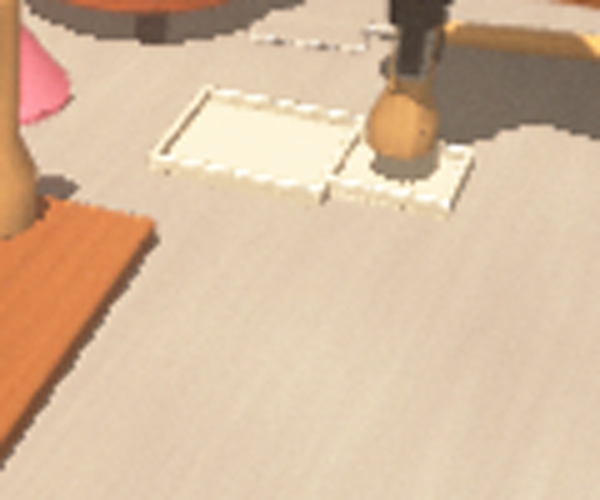

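```bash

python3 -m handwheel '[[[-0.003,-0.003,0.04,0,0,0],[0,0,0.02,0,0,0],[0,0,0.005,0,0,0],[0,0,0,0,0,0],[0,0,0,0,0,0]]]'
python3 g.py .462 -.385 .061 0
```

```text
time_s: 30.78
eef_pos: [0.4606, -0.3847, 0.0607]
eef_rot: [-0.0, 1.0, -0.001, -0.0]
ft_force: [-0.8, 1.4, -1.2]
gripper_width: 0.0262
grip_force: 59.4
t 30.78 pos [ 0.4606 -0.3847  0.0607] yaw -0.11 w 0.0262 grip 59.4
turn units [-0.01  0.01 -0.02] shift units after turn [ 0.005  0.001 -0.001] before turn [ 0.005  0.001 -0.001]
```

```bash

python3 -m handwheel '[[[0,0,0.003,0,0,0],[0,0,0,0,0,0]]]' | egrep 'pos|ft'
python3 -m handwheel '[[[0,0,0.003,0,0,0],[0,0,0,0,0,0]]]' | egrep 'pos|ft'
python3 -m handwheel '[[[0,0,0,0,0,0],[0,0,0,0,0,0],[0,0,0,0,0,0]]]' 0.15 | egrep 'pos|ft'
python3 -m handwheel '[[[0,0,-0.04,0,0,0],[0,0,-0.1,0,0,0],[0,0,-0.13,0,0,0],[0,0,-0.13,0,0,0],[0,0,-0.08,0,0,0]]]'  >/dev/null
python3 -m handwheel '[[[0,-0.12,0,0,0,0],[0,-0.13,0,0,0,0],[0,-0.13,0,0,0,0],[0,-0.13,0,0,0,0],[0,-0.13,0,0,0,0]]]'  >/dev/null
python3 -m handwheel '[[[0,-0.13,0,0,0,0],[0,-0.13,0,0,0,0],[0,-0.13,0,0,0,0],[0.12,0,0,0,0,0],[0.12,0,0,0,0,0]]]'  >/dev/null
python3 -m handwheel '[[[0.12,0,0,0,0,0],[0.12,0,0,0,0,0],[0.12,0,0,0,0,0],[0.05,0,0,0,0,0],[0,0,0,0,0,0]]]'  >/dev/null
python3 g.py .6575 -.070 .13 0
python3 -c "
from h import *
t=snap('side','side11');s=snap('top','top11')
a=cv2.resize(t['image'][130:230,230:390],None,fx=5,fy=5,interpolation=cv2.INTER_CUBIC)
cv2.imwrite('pics/c11.png',a[...,::-1])"
```

```text
eef_pos: [0.4608, -0.3848, 0.0606]
ft_force: [-3.2, 3.4, 11.2]
eef_pos: [0.4609, -0.3849, 0.0605]
ft_force: [-9.0, 6.0, 25.6]
eef_pos: [0.4608, -0.3847, 0.0591]
ft_force: [-0.1, -0.4, 0.4]
t 33.03 pos [ 0.6587 -0.0758  0.2032] yaw -0.08 w 0.0487 grip 0.0
turn units [-0.01 -0.   -0.01] shift units after turn [-0.004 -0.019  0.244] before turn [-0.004 -0.019  0.244]
```

View pics/c11.png

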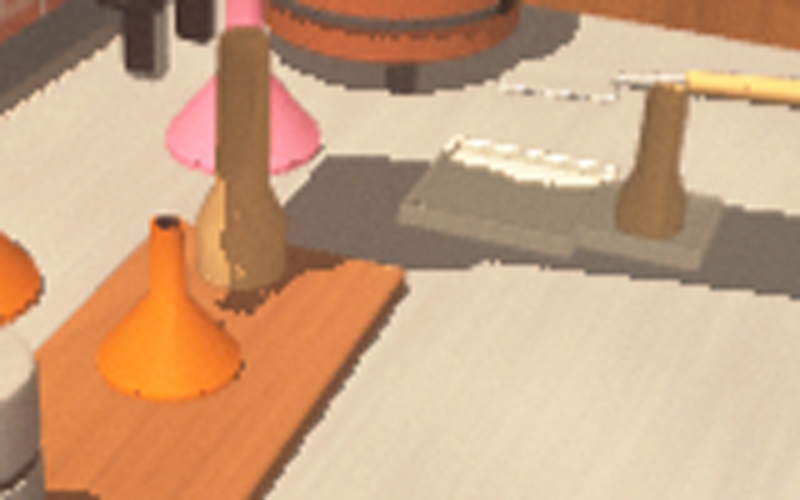

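```bash

python3 -m handwheel '[[[-0.004,-0.019,0.08,0,0,0],[0,0,0.1,0,0,0],[0,0,0.05,0,0,0],[0,0,0,0,0,0],[0,0,0,0,0,0]]]'  >/dev/null
python3 -m handwheel '[[[0,0,0,0,0,0],[0,0,0,0,0,0]]]' >/dev/null
python3 g.py .6575 -.070 .072 0
```

```text
t 33.72 pos [ 0.6558 -0.0706  0.1363] yaw -0.12 w 0.0489 grip 0.0
turn units [-0.   -0.02 -0.02] shift units after turn [ 0.006 -0.002  0.214] before turn [ 0.005 -0.002  0.214]
```

```bash

python3 -m handwheel '[[[0.003,-0.002,0.06,0,0,0],[0,0,0.08,0,0,0],[0,0,0.06,0,0,0],[0,0,0.005,0,0,0],[0,0,0,0,0,0]]]' | grep ft
python3 g.py .6575 -.070 .072 0
python3 -m handwheel '[[[0,0,0,0,0,0],[0,0,0,0,0,0],[0,0,0,0,0,0],[0,0,0,0,0,0],[0,0,0,0,0,0]]]' -1 | egrep 'ft'
python3 g.py .642 .049 .072 0
python3 -m handwheel '[[[0,0,-0.06,0,0,0],[0,0,-0.12,0,0,0],[0,0,-0.12,0,0,0],[0,0,-0.12,0,0,0],[0,0,0,0,0,0]]]' | egrep 'pos|ft|width'
python3 -m handwheel '[[[-0.1,0,0,0,0,0],[-0.12,0,0,0,0,0],[-0.12,0,0,0,0,0],[-0.12,0,0,0,0,0],[-0.1,0,0,0,0,0]]]' >/dev/null
python3 g.py .559 -.384 .21 0
```

```text
ft_force: [0.5, -0.3, 0.9]
t 34.13 pos [ 0.6561 -0.0698  0.0733] yaw -0.11 w 0.0487 grip 0.0
turn units [-0.    0.   -0.02] shift units after turn [0.005 0.001 0.004] before turn [0.005 0.001 0.004]
ft_force: [-1.9, 0.7, 8.7]
t 34.55 pos [ 0.6569 -0.07    0.0747] yaw -0.12 w 0.0187 grip 58.3
turn units [-0.   -0.02 -0.02] shift units after turn [-0.05  -0.397  0.009] before turn [-0.051 -0.396  0.009]
eef_pos: [0.6592, -0.07, 0.2075]
ft_force: [-0.1, -0.3, 0.0]
gripper_width: 0.0186
t 35.38 pos [ 0.4859 -0.0696  0.1994] yaw -0.12 w 0.0185 grip 58.5
turn units [ 0.   -0.   -0.02] shift units after turn [ 0.244  1.048 -0.035] before turn [ 0.246  1.048 -0.035]
```

```bash

python3 -m handwheel '[[[0,0.12,-0.03,0,0,0],[0,0.13,0,0,0,0],[0,0.13,0,0,0,0],[0,0.13,0,0,0,0],[0,0.13,0,0,0,0]]]' >/dev/null
python3 -m handwheel '[[[0,0.13,0,0,0,0],[0,0.13,0,0,0,0],[0.06,0.13,0,0,0,0],[0.09,0.02,0,0,0,0],[0.09,0,0,0,0,0]]]' >/dev/null
python3 -m handwheel '[[[0,0,0,0,0,0],[0,0,0,0,0,0],[0,0,0,0,0,0]]]' | egrep 'ft|width'
python3 g.py .559 -.384 .1 0
```

```text
ft_force: [-0.5, -0.1, -1.1]
gripper_width: 0.0187
t 36.47 pos [ 0.5587 -0.3835  0.208 ] yaw -0.11 w 0.0187 grip 58.7
turn units [-0.    0.   -0.02] shift units after turn [0.001 0.002 0.36 ] before turn [0.001 0.002 0.36 ]
```

```bash

python3 -m handwheel '[[[0.001,0.002,0.1,0,0,0],[0,0,0.12,0,0,0],[0,0,0.11,0,0,0],[0,0,0.06,0,0,0],[0,0,0,0,0,0]]]' >/dev/null
python3 -m handwheel '[[[0,0,0,0,0,0],[0,0,0,0,0,0]]]' | egrep 'ft|width'
python3 g.py .559 -.384 .062 0
python3 -c "
from h import *
t=snap('side','side12')
a=cv2.resize(t['image'][130:230,270:390],None,fx=5,fy=5,interpolation=cv2.INTER_CUBIC)
cv2.imwrite('pics/c12.png',a[...,::-1])"
```

```text
ft_force: [-0.7, -0.8, -0.2]
gripper_width: 0.0185
t 37.05 pos [ 0.5597 -0.3848  0.093 ] yaw -0.13 w 0.0185 grip 58.7
turn units [ 0.01 -0.02 -0.02] shift units after turn [-0.002 -0.003  0.103] before turn [-0.003 -0.003  0.103]
```

View pics/c12.png

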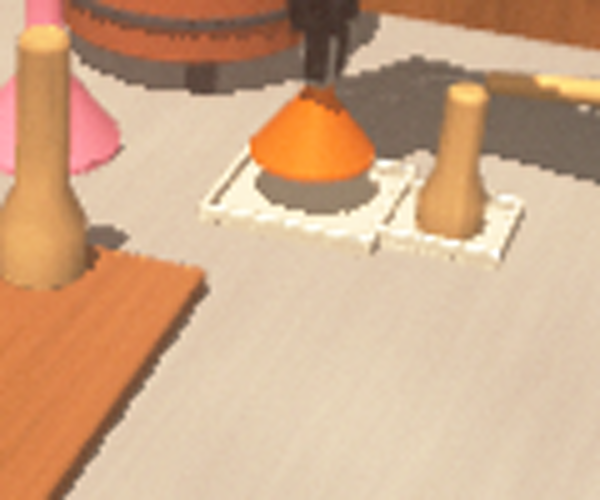

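```bash

python3 -m handwheel '[[[-0.002,-0.003,0.05,0,0,0],[0,0,0.04,0,0,0],[0,0,0.008,0,0,0],[0,0,0,0,0,0],[0,0,0,0,0,0]]]' | egrep 'pos|ft'
python3 -m handwheel '[[[0,0,0.003,0,0,0],[0,0,0,0,0,0]]]' | egrep 'pos|ft'
```

```text
eef_pos: [0.5588, -0.3834, 0.0619]
ft_force: [0.3, 1.1, -0.9]
eef_pos: [0.5588, -0.3834, 0.0617]
ft_force: [-5.5, 3.2, 13.6]
```

```bash

python3 -m handwheel '[[[0,0,0,0,0,0],[0,0,0,0,0,0],[0,0,0,0,0,0]]]' 0.1 | egrep 'pos|ft|width'
python3 -m handwheel '[[[0,0,-0.04,0,0,0],[0,0,-0.1,0,0,0],[0,0,-0.13,0,0,0],[0,0,-0.13,0,0,0],[0,0,-0.13,0,0,0]]]'  >/dev/null
python3 -m handwheel '[[[-0.1,-0.1,0,0,0,0],[-0.1,-0.12,0,0,0,0],[-0.1,-0.12,0,0,0,0],[-0.1,-0.12,0,0,0,0],[-0.1,-0.12,0,0,0,0]]]'  | egrep 'pos|ft'
python3 -m handwheel '[[[0,0,0,0,0,0],[0,0,0,0,0,0],[0,0,0,0,0,0]]]' | egrep 'pos|ft'
python3 -c "
from h import *
t=snap('side','side13');s=snap('top','top13')
a=cv2.resize(t['image'][130:384,130:400],None,fx=2,fy=2);b=cv2.resize(s['image'][150:277,335:405],None,fx=3.7,fy=4)
cv2.imwrite('pics/c13.png',np.hstack([a,b])[...,::-1]);print(a.shape,b.shape)"
```

```text
eef_pos: [0.5587, -0.3832, 0.0606]
ft_force: [0.1, -0.2, -0.5]
gripper_width: 0.0465
eef_pos: [0.4213, -0.2241, 0.2202]
ft_force: [1.1, 1.2, 0.5]
eef_pos: [0.4234, -0.2259, 0.2206]
ft_force: [-0.4, -0.4, -0.1]
(508, 540, 3) (508, 259, 3)
```

View pics/c13.png

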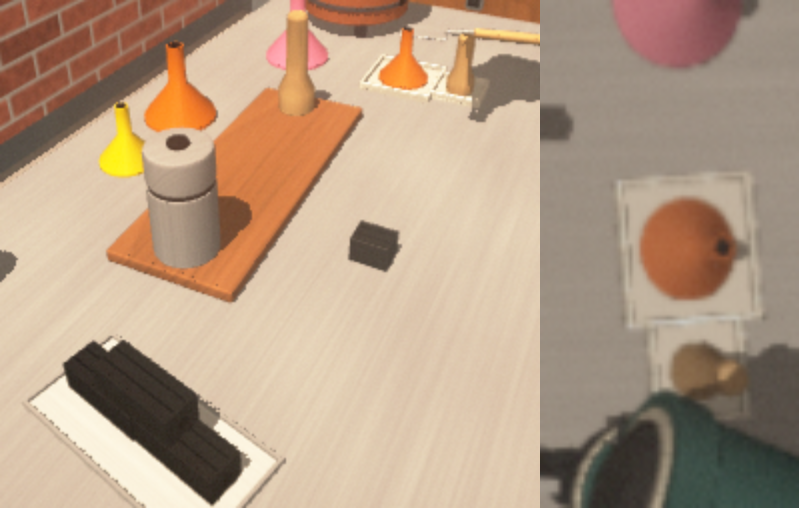

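The last picture shows both kits in place. The funnel (crop 688,248) and short pestle (crop 700,370) stand inside their bays. The stack is whole in the tray, and the half briquette, tall pestle and grinder have not moved.

```bash
python3 -c "
from cell import bot
print(bot.job_done())"
```

```text
the job is handed in; nothing more can be done
None
```

Both kits are made up and the job is handed in at about 40 s of the 144 s: the three-briquette stack is centred in the tray, the short pestle stands in the small bay and the orange funnel in the large bay, and the half briquette, tall pestle and grinder were left where they were.

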